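# Fold the seasoning caddy shut

## Task

The four flip-up lids of the wooden seasoning caddy have been left standing open. With closed fingertips, stroke lightly along the top of the row, beginning at the end where a lid's hinge is the outermost part and pushing on the backs of the lids, so that they fold shut one after another in that order and all lie flat. Do not press hard, lift the caddy or shove it along the worktop, leave the things round it where they stand, and finish with the hand clear.

Things in the scene. Friction and masses are not known exactly. Their poses are not given: they have to be found in the camera images.
- caddy: Loose wooden seasoning caddy, open box 182 x 70 x 55 mm (x, y, z), about 0.8 kg, four cells in a row along its x axis, an aluminium flip lid on each. Origin: centre of its underside, z up. Stands on the worktop (z = 0), turned any way. Each lid, 37 long, 64 wide, 3 mm thick, is hinged at its -x edge; open, its back looks up and to -x: stroke from -x to +x. Shut lids' tops: 58 mm over the origin.
- lid1 (a joint): hinge of lid 1 of the row, along the caddy's y axis at x = -88 mm, 55 mm above its origin. 0 = shut (lid reaches 38 mm to +x), grows as it opens, pi/2 = upright, stop at 1.75 rad; starts at 0.75 to 1.35. Light friction (0.008 N m): stays where it is left. A 10 mm thumb tab at the free edge points to -y.
- lid2 (a joint): hinge of lid 2 of the row, along the caddy's y axis at x = -44 mm, 55 mm above its origin. 0 = shut (lid reaches 38 mm to +x), grows as it opens, pi/2 = upright, stop at 1.75 rad; starts at 0.75 to 1.35. Light friction (0.008 N m): stays where it is left. A 10 mm thumb tab at the free edge points to -y.
- lid3 (a joint): hinge of lid 3 of the row, along the caddy's y axis at x = 0 mm, 55 mm above its origin. 0 = shut (lid reaches 38 mm to +x), grows as it opens, pi/2 = upright, stop at 1.75 rad; starts at 0.75 to 1.35. Light friction (0.008 N m): stays where it is left. A 10 mm thumb tab at the free edge points to -y.
- lid4 (a joint): hinge of lid 4 of the row, along the caddy's y axis at x = 44 mm, 55 mm above its origin. 0 = shut (lid reaches 38 mm to +x), grows as it opens, pi/2 = upright, stop at 1.75 rad; starts at 0.75 to 1.35. Light friction (0.008 N m): stays where it is left. A 10 mm thumb tab at the free edge points to -y.
- salt: bystander: salt shaker with grey cap, 44 mm across, 90 mm tall, on the caddy's +y side; origin: centre of the underside
- honey: bystander: squat honey jar with a red screw lid, 62 mm across, 86 mm tall, on the caddy's +y side; origin: centre of the underside
- fish: bystander: flat round tin, 86 mm across, 40 mm tall, on the caddy's -y side; origin: centre of the underside
- spoon: bystander: steel teaspoon 139 x 30 x 10 mm lying along x of its frame, on the caddy's -y side; origin: centre of the underside

How it is judged:
By the outcome, as a careful person would: the job done as asked, in the order asked, and still so for the second after the job is handed in, with the robot touching nothing.
It also fails if it takes over 34 s, if anything falls off the work surface, if the arm or the gripper's body presses on something with over 40 N, if the wrist force passes 120 N, or if a joint passes its speed limit or range.

## Robot

A 6-joint arm with a two-finger parallel gripper is mounted at the origin on a cart in front of the work surface, level with it; the furniture and walls round the work are solid. World frame = base frame: x ahead of the robot, y to its left, z up, the work surface at z = 0. Lengths are in mm, angles in degrees, forces in N, time in s.
With the tool pointing down it reaches from about 300 to 850 mm from the base axis. Payload 4.2 kg.
Tool frame: the origin (TCP) lies at the centre of the arm's flange, where the gripper is bolted on; the fingertips stand 191 mm ahead of it and the grasp point (between the pads) lies 172 mm ahead of it; y points along the fingers, x is the direction in which the jaws open and shut, and the axes are right-handed (so a half turn about y gives the same grasp; the last joint's range is limited). The gripper opens to 91 mm and grips with 3 to 60 N. Pads are 32 mm wide; open, the fingers measure 118 mm over their backs; the gripper's body (76 mm by 178 mm) begins 60 mm behind the grasp point.
Start: joints at [-75.115, 18.312, 89.639, -0, 72.044, -1.146], TCP at [158.792, -552.637, 404.776] pointing down, gripper open.
Joint ranges: [-177.97, 177.97], [-48.28, 115.42], [12.27, 149.76], [-77.06, 257.06], [2.81, 150.46], [-146.56, 146.56]. Speed limits (degrees/s): [147.25, 147.25, 180, 180, 180, 180].

## Interface

Orientations are given as [roll, pitch, yaw] about the fixed x, y, z axes, in that order (R = Rz(yaw) Ry(pitch) Rx(roll)).
In Python, from workcell import env gives the robot as it stands.
- The arm moves only by the tool carry_out, never from a script. Its argument "increments" is a list of rows, each a list of 3 entries, a list of its own where there are three numbers: the turn, a rotation vector about the tool's x, y, z in rad, then the shift along the tool's x, y, z in mm, then the closure, from 0 (fully open) to 1 (shut). In form: [[[wx, wy, wz], [dx, dy, dz], claw], ...]. A call has 1 to 10 rows; each row is the pose to reach, as a shift and turn from the pose commanded when the call began, along the tool's axes at that moment; what a row does not reach only later rows make up. A row lasts 1/12 s, in which the tool goes at most 41.7 mm and 7.16 degrees, less where a joint would pass 70% of its speed; a pose out of reach is approached as far as the arm can. A call with a gripper value outside its range is refused whole. The fingers move at their own pace and stop on an object; "force" is the grip in N (left out, the last holds). Time passes only in rows, so rows that repeat a pose let the fingers close. It gives the time, the measured TCP pose, the force and the opening at its end, in the units of the state.
- env.state(): the state, without advancing time (a new reading comes with each control period).
- env.grab_frame(name): name is "scene" or "top" or "wrist"; returns a dict with "frame" (400x640x3 uint8, blue, green, red), "z_map" (400x640 float32, mm along the optical axis (not along the pixel's ray), 0 where there is no reading), "camera_matrix" (3x3 intrinsics, pixels), "k1" (the pictures are not rectified: a ray, as slopes to the right and down, at radius r is drawn at 1 + k1 r^2 times it, then the intrinsics apply), "rvec" (rotation vector, rad) and "tvec" (3), from world to camera coordinates, as OpenCV has them; the wrist camera has in their place "hand_eye" (4x4, takes a point from camera to tool coordinates, whose origin is the TCP and whose axes are the tool frame's). Camera axes: x right, y down, z forward; pixel columns grow to the right and rows downward; lengths in mm; the calibration is good to about 2 mm. A picture is of the moment at which its call begins: read the wrist's pose just before it.
- env.job_done(): hands the job in, once; it reports no verdict.
The state is a dict: "time_s": time; "qpos": joint angles; "qvel": joint speeds; "effort": joint torques, N m; "ee_pos": TCP position; "ee_rot": TCP orientation; "force": force on the tool from outside, world axes, zero at the start; "torque": the same for the moment, N m; "gripper_width": finger opening in mm.
Only numpy, scipy, OpenCV 4.12 (cv2) and the standard library are available. Lean on these libraries where they do the work, as an engineer would, in place of code of your own. Each camera call takes 0.05 s, during which the arm holds its last target. There are 200 camera calls.

## Working session

There is one attempt and no reset: what is moved stays moved. The work goes in short steps, Python scripts to look and compute and a tool call to move; the robot and the scene stay as the last step left them, time stands still between calls to the robot, and variables do not carry over. Pictures are saved under pics/ and viewed, about 8 in all and at most 12, crops included, and the job is handed in when it is done.

Besides the shell and the picture viewer there is one more tool, called after "Request:" by a JSON object that holds its "name" and its "arguments", one argument or row to a line. carry_out: Moves the arm, as the interface text tells. Its arguments: {"type":"object","properties":{"increments":{"type":"array","items":{"type":"array"}},"force":{"type":"number"}},"required":["increments"]}

```bash
mkdir -p pics; cat > h.py <<'E'
import numpy as np, cv2
from scipy.spatial.transform import Rotation as R
from workcell import env
def cloud(g):
    K=g["camera_matrix"];h,w=g["z_map"].shape
    u,v=np.meshgrid(np.arange(w),np.arange(h))
    xd=(u-K[0][2])/K[0][0];yd=(v-K[1][2])/K[1][1]
    x,y=xd.copy(),yd.copy()
    for _ in range(20):
        f=1+g["k1"]*(x*x+y*y);x,y=xd/f,yd/f
    z=g["z_map"];P=np.stack([x*z,y*z,z],-1)
    Rm=cv2.Rodrigues(np.array(g["rvec"],float))[0]
    P=(P-np.array(g["tvec"]).ravel())@Rm
    P[z==0]=np.nan
    return P
E
python3 - <<'E'
from h import *
s=env.state();print(s)
for n in("scene","top"):
    g=env.grab_frame(n);cv2.imwrite(f"pics/{n}0.png",g["frame"]);P=cloud(g);np.save(f"{n}0.npy",P)
    print(n,np.nanmin(P,(0,1)),np.nanmax(P,(0,1)),np.nanmedian(P,(0,1)))
E
```

```text
{'time_s': 0.0, 'qpos': array([-7.51145113e+01,  1.83523376e+01,  8.97067685e+01, -2.10640824e-03,
        7.20412312e+01, -1.14567429e+00]), 'qvel': array([ 0.03194917, -0.04056725, -0.08260261,  0.01526145, -0.01662656,
        0.02117069]), 'effort': array([-8.92824501e-04, -4.12454152e+01, -2.31974208e+01,  7.26549234e-02,
        4.57807886e-02, -1.41068440e-04]), 'ee_pos': array([ 158.74933018, -552.48566588,  403.9105278 ]), 'ee_rot': array([-89.99999605,   0.1003573 , -73.96818576]), 'force': array([-0.39074552, -1.13490697,  0.17491913]), 'torque': array([-0.05426574, -0.00303354,  0.00946079]), 'gripper_width': 91.326283641138}
scene [  38.61388124 -467.4383656  -921.00630705] [1192.15168275  859.44072206  416.77091842] [612.09849671  96.88282306   1.41953731]
top [ -100.60862012 -1203.86208094  -932.44679294] [999.98198232 772.30305394 257.47487204] [5.67699344e+02 4.19570809e+01 5.37094888e-01]
```

View pics/top0.png

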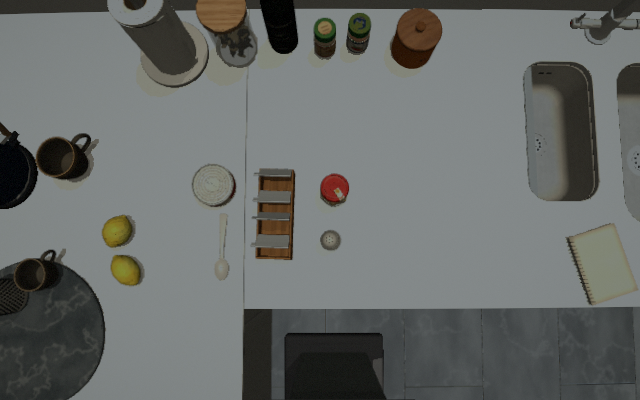

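View pics/scene0.png

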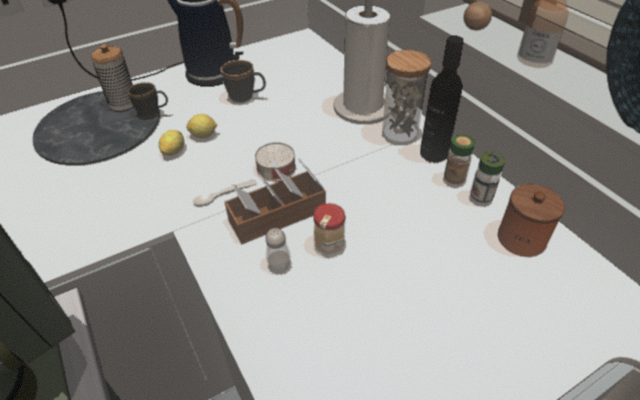

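The top view shows the caddy at about (274,214), with salt at (330,240) and honey at (335,188) to its right (caddy +y), and fish at (213,185) and the spoon at (222,250) to its left. Caddy +x therefore points toward the robot, image down, and the stroke starts at the far end. Next I'll measure the caddy and the lid angles.

```bash
python3 - <<'E'
from h import *
from scipy.optimize import least_squares
T=np.load("top0.npy");S=np.load("scene0.npy")
def crop(P,a,b,c,d): return P[c:d,a:b].reshape(-1,3)
C=crop(T,250,300,160,268);C=C[np.isfinite(C).all(1)]
for n,(u,v) in dict(honey=(335,188),salt=(330,240),fish=(213,185),spoon=(222,265)).items(): print(n,T[v,u].round())
print("table z",np.nanmedian(T[270:300,260:400,2]))
# rim: z 50..58 rect fit
B=C[(C[:,2]>48)&(C[:,2]<60)];A=C[(C[:,2]>10)]
print(len(B),B.min(0),B.max(0))
r=cv2.minAreaRect(B[:,:2].astype(np.float32));print("rim rect top",r)
r=cv2.minAreaRect(A[:,:2].astype(np.float32));print("all rect top",r)
D=S.reshape(-1,3);D=D[np.isfinite(D).all(1)]
c=np.array(r[0]);D=D[(abs(D[:,:2]-c)<130).all(1)&(D[:,2]>10)]
np.save("D.npy",D);np.save("A.npy",A)
B=D[(D[:,2]>48)&(D[:,2]<60)];print(len(D),len(B))
# side view plot: x along world vs z
im=np.full((500,800,3),255,np.uint8)
for Q,col,oy in((A,(0,0,255),0),(D,(255,0,0),0)):
    for p in Q:
        cv2.circle(im,(int(400-(p[0]-c[0])*3),int(240-(p[2])*2)),1,col,-1)
        cv2.circle(im,(int(400-(p[0]-c[0])*3),int(370+(p[1]-c[1])*1.5)),1,col,-1)
cv2.imwrite("pics/plot.png",im)
E
```

```text
honey [581.  10.  87.]
salt [480.  20.  90.]
fish [595. 260.  36.]
spoon [431. 245.   0.]
table z 0.36359024977063265
474 [443.44700321  93.58207413  48.18268033] [627.11120739 168.58203985  59.95560259]
rim rect top ((535.623779296875, 131.20663452148438), (70.43407440185547, 182.68963623046875), 88.30123138427734)
all rect top ((535.6996459960938, 133.8148193359375), (76.10404968261719, 182.67044067382812), 88.12809753417969)
5682 864
```

View pics/plot.png

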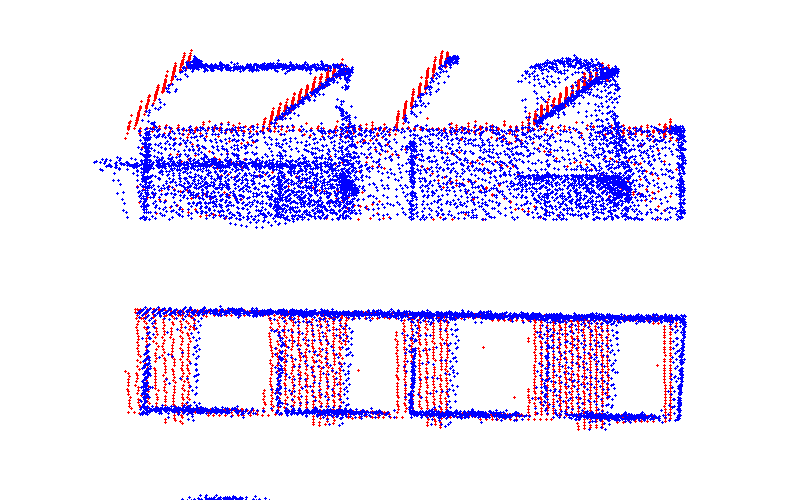

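```bash
cat >> h.py <<'E'
O=np.array([535.6,131.2]);yaw=np.deg2rad(178.3)
ex=np.array([np.cos(yaw),np.sin(yaw)]);ey=np.array([-ex[1],ex[0]])
def where(s=None):
    s=s or env.state();p=s["ee_pos"];d=p[:2]-O
    print("t",round(s["time_s"],2),"caddy x,y,tipz",(d@ex).round(1),(d@ey).round(1),(p[2]-191).round(1),"rot",s["ee_rot"].round(2),"F",s["force"].round(2),"w",s["gripper_width"].round(1))
    return s
def to(cx,cy,tz):
    s=where();Rw=R.from_euler("xyz",s["ee_rot"],degrees=True)
    t=np.r_[O+cx*ex+cy*ey,tz+191]
    Rt=R.from_matrix(np.c_[np.r_[ey,0],[0,0,-1],np.r_[-ex,0]])
    print("turn",(Rw.inv()*Rt).as_rotvec().round(3),"shift",Rw.inv().apply(t-s["ee_pos"]).round(1))
E
python3 -c "
from h import *
to(-119,0,115)"
```

```text
Traceback (most recent call last):
  File "h.py", line 23, in to
    s=where();Rw=R.from_euler("xyz",s["ee_rot"],degrees=True)
  File "h.py", line 20, in where
    print("t",round(s["time_s"],2),"caddy x,y,tipz",(d@ex).round(1),(d@ey).round(1),(p[2]-191).round(1),"rot",s["ee_rot"].round(2),"F",s["force"].round(2),"w",s["gripper_width"].round(1))
                                                                                                                                                               ^^^^^^^^^^^^^^^^^^^^^^^^
AttributeError: 'float' object has no attribute 'round'
```

```bash
sed -i 's/s\["gripper_width"\].round(1)/round(s["gripper_width"],1)/' h.py
python3 -c "
from h import *
to(-119,0,115)"
```

```text
t 0.1 caddy x,y,tipz 356.4 694.6 213.0 rot [-90.     0.09 -73.97] F [-0.26  0.09  0.13] w 90.9
turn [ 0.     0.309 -0.002] shift [-516.7   98.8  664.3]
```

Request:
{"name": "carry_out", "arguments": {
  "increments": [
    [[0,0.309,0],[-517,98,664],1],
    [[0,0.309,0],[-517,98,664],1],
    [[0,0.309,0],[-517,98,664],1],
    [[0,0.309,0],[-517,98,664],1],
    [[0,0.309,0],[-517,98,664],1],
    [[0,0.309,0],[-517,98,664],1],
    [[0,0.309,0],[-517,98,664],1],
    [[0,0.309,0],[-517,98,664],1],
    [[0,0.309,0],[-517,98,664],1],
    [[0,0.309,0],[-517,98,664],1]
  ],
  "force": 20
}}

```text
time_s: 0.93
ee_pos: [402.3, -217.2, 356.4]
ee_rot: [-90.0, -0.0, -91.7]
force: [1.0, -0.2, -0.7]
gripper_width: 27.1
```

```bash
python3 -c "
from h import *
to(-119,0,115)"
```

```text
t 0.93 caddy x,y,tipz 122.9 352.2 165.4 rot [-90.01  -0.   -91.68] F [ 1.03 -0.16 -0.66] w 27.1
turn [0. 0. 0.] shift [-352.1   50.3  242. ]
```

Request:
{"name": "carry_out", "arguments": {
  "increments": [
    [[0,0,0],[-348,50,239],1],
    [[0,0,0],[-348,50,239],1],
    [[0,0,0],[-348,50,239],1],
    [[0,0,0],[-348,50,239],1],
    [[0,0,0],[-348,50,239],1],
    [[0,0,0],[-348,50,239],1],
    [[0,0,0],[-348,50,239],1],
    [[0,0,0],[-348,50,239],1],
    [[0,0,0],[-348,50,239],1],
    [[0,0,0],[-348,50,239],1]
  ]
}}

```text
time_s: 1.77
ee_pos: [646.6, 117.0, 306.9]
ee_rot: [-90.1, -0.0, -91.7]
force: [0.0, -0.1, -1.1]
gripper_width: 0.2
```

Request:
{"name": "carry_out", "arguments": {
  "increments": [
    [[0,0,0],[0,0,8],1],
    [[0,0,0],[0,0,8],1],
    [[0,0,0],[0,0,8],1],
    [[0,0,0],[0,0,8],1]
  ]
}}

```text
time_s: 2.1
ee_pos: [653.1, 113.6, 307.5]
ee_rot: [-90.1, -0.0, -91.7]
force: [-0.4, 0.1, -0.1]
gripper_width: 0.4
```

```bash
python3 - <<'E'
from h import *
to(-119,0,110)
s=env.state();g=env.grab_frame("wrist");cv2.imwrite("pics/w1.png",g["frame"]);print(g["hand_eye"])
g=env.grab_frame("scene");cv2.imwrite("pics/s1.png",cv2.resize(g["frame"][90:260,170:400],None,fx=3,fy=3))
P=cloud(g)[90:260,170:400].reshape(-1,3);P=P[np.isfinite(P).all(1)]
d=P[:,:2]-O;q=np.c_[d@ex,d@ey,P[:,2]]
m=(abs(q[:,1])<40)&(q[:,0]<-80)&(q[:,0]>-180)&(q[:,2]>98)&(q[:,2]<135)
Q=q[m];print("fingers",len(Q),np.percentile(Q,[1,50,99],axis=0).round(1))
E
```

```text
t 2.1 caddy x,y,tipz -117.9 14.1 116.5 rot [-9.009e+01 -4.000e-02 -9.173e+01] F [-0.43  0.14 -0.13] w 0.4
turn [ 0.001 -0.001  0.001] shift [-14.1   6.5   1.1]
[[ 9.99999770e-01 -4.69744501e-04 -4.89258729e-04 -8.59833949e-02]
 [ 3.34705711e-04 -2.85625797e-01  9.58341167e-01  2.05287948e+01]
 [-5.89920408e-04 -9.58341110e-01 -2.85625574e-01  8.09625023e+01]
 [ 0.00000000e+00  0.00000000e+00  0.00000000e+00  1.00000000e+00]]
fingers 118 [[-132.7    5.8  117.5]
 [-108.3   22.2  127. ]
 [ -98.6   24.6  134.7]]
```

View pics/s1.png

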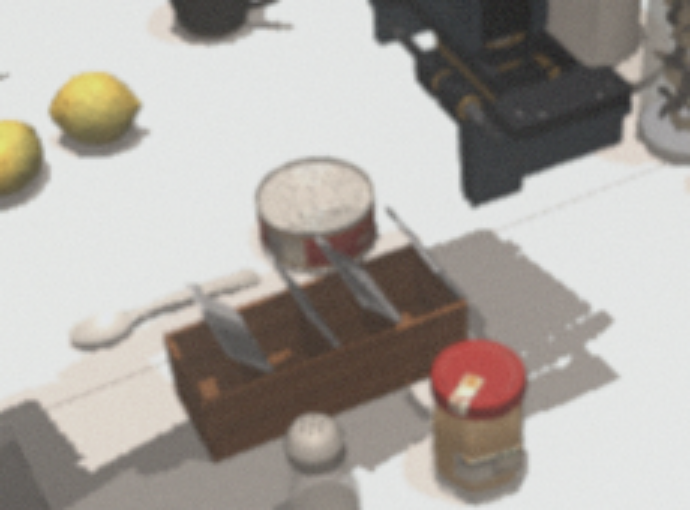

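Request:
{"name": "carry_out", "arguments": {
  "increments": [
    [[0,0,0],[-14,0,2],1],
    [[0,0,0],[-14,16,2],1],
    [[0,0,0],[-14,32,2],1],
    [[0,0,0],[-14,32,2],1],
    [[0,0,0],[-14,32,2],1]
  ]
}}

```text
time_s: 2.62
ee_pos: [655.9, 128.9, 275.3]
ee_rot: [-90.1, -0.0, -91.7]
force: [1.3, 0.0, 0.8]
gripper_width: 0.1
```

```bash
python3 -c "
from h import *
to(-72,0,60)"
```

```text
t 2.62 caddy x,y,tipz -120.3 -1.3 84.3 rot [-9.009e+01 -1.000e-02 -9.169e+01] F [1.28 0.03 0.81] w 0.1
turn [0.002 0.    0.   ] shift [  1.2  24.4 -48.3]
```

Request:
{"name": "carry_out", "arguments": {
  "increments": [
    [[0,0,0],[1,0,-16],1],
    [[0,0,0],[1,1,-24],1],
    [[0,0,0],[1,3,-29],1],
    [[0,0,0],[1,7,-34],1],
    [[0,0,0],[1,12,-38],1],
    [[0,0,0],[1,17,-42],1],
    [[0,0,0],[1,21,-46],1],
    [[0,0,0],[1,23,-48],1],
    [[0,0,0],[1,24,-48],1],
    [[0,0,0],[1,24,-48],1]
  ]
}}

```text
time_s: 3.45
ee_pos: [608.1, 129.1, 251.1]
ee_rot: [-90.1, -0.0, -91.7]
force: [0.1, -0.5, -0.3]
gripper_width: 0.5
```

```bash
python3 - <<'E'
from h import *
where()
F=[]
for n in ("top","scene"):
    g=env.grab_frame(n);F.append(env.state()["force"]);P=cloud(g)
    d=P[...,:2]-O;q=np.dstack([d@ex,d@ey,P[...,2]])
    for k in range(4):
        m=(abs(q[...,1])<28)&(q[...,0]>-88+44*k)&(q[...,0]<-48+44*k)&(q[...,2]>50)&(q[...,2]<100)
        print(n,k+1,m.sum(),np.percentile(q[m][:,2],[5,50,95]).round(1) if m.sum() else '')
    cv2.imwrite(f"pics/{n}2.png",cv2.resize(g["frame"][90:260,170:400],None,fx=3,fy=3))
print(np.round(F,2));where()
E
```

```text
t 3.45 caddy x,y,tipz -72.6 -0.0 60.1 rot [-9.006e+01 -2.000e-02 -9.167e+01] F [ 0.09 -0.5  -0.31] w 0.5
top 1 9 [58.7 60.3 62.3]
top 2 0 
top 3 0 
top 4 0 
scene 1 371 [57.9 60.9 95.7]
scene 2 164 [60.3 75.7 85.3]
scene 3 77 [60.  87.6 91.4]
scene 4 224 [60.1 74.  84.6]
[[ 0.27 -0.63  0.91]
 [-0.51 -0.31 -0.4 ]]
t 3.55 caddy x,y,tipz -72.9 -0.0 60.6 rot [-8.999e+01 -1.000e-02 -9.168e+01] F [-0.51 -0.31 -0.4 ] w 0.4
```

View pics/scene2.png

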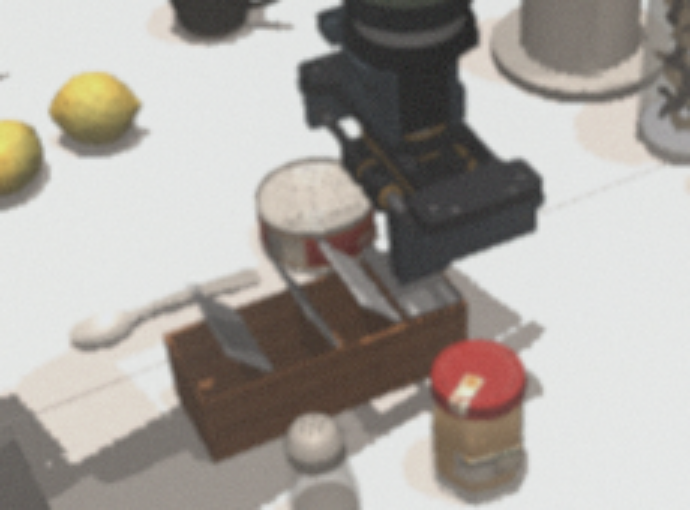

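The picture shows lid 1 down, with the fingertips at about (410,275) on it and lids 2–4 still up. I'll feel downward gently to get it fully shut.

Request:
{"name": "carry_out", "arguments": {
  "increments": [
    [[0,0,0],[0,0.5,0],1],
    [[0,0,0],[0,1,0],1],
    [[0,0,0],[0,1,0],1],
    [[0,0,0],[0,1,0],1]
  ]
}}

```text
time_s: 3.88
ee_pos: [608.3, 129.1, 250.7]
ee_rot: [-90.0, -0.0, -91.7]
force: [-0.5, -0.2, 0.3]
gripper_width: 0.5
```

Request:
{"name": "carry_out", "arguments": {
  "increments": [
    [[0,0,0],[0,0.5,0],1],
    [[0,0,0],[0,0.5,0],1]
  ]
}}

```text
time_s: 4.05
ee_pos: [608.3, 129.1, 250.1]
ee_rot: [-90.0, -0.0, -91.7]
force: [-0.1, 0.2, -0.0]
gripper_width: 0.8
```

Request:
{"name": "carry_out", "arguments": {
  "increments": [
    [[0,0,0],[0,0.5,0],1],
    [[0,0,0],[0,0.5,0],1]
  ]
}}

```text
time_s: 4.22
ee_pos: [608.2, 129.1, 249.6]
ee_rot: [-90.0, -0.0, -91.7]
force: [1.1, -0.5, -0.5]
gripper_width: 0.6
```

Request:
{"name": "carry_out", "arguments": {
  "increments": [
    [[0,0,0],[0,0.4,0],1],
    [[0,0,0],[0,0.4,0],1]
  ]
}}

```text
time_s: 4.38
ee_pos: [608.2, 129.1, 249.2]
ee_rot: [-90.0, -0.0, -91.7]
force: [-0.5, -0.1, 0.2]
gripper_width: 0.3
```

Request:
{"name": "carry_out", "arguments": {
  "increments": [
    [[0,0,0],[0,0.3,0],1],
    [[0,0,0],[0,0.3,0],1]
  ]
}}

```text
time_s: 4.55
ee_pos: [608.2, 129.1, 249.2]
ee_rot: [-90.0, -0.0, -91.7]
force: [-1.0, 0.9, 1.4]
gripper_width: 0.3
```

Request:
{"name": "carry_out", "arguments": {
  "increments": [
    [[0,0,0],[0,-10,0],1],
    [[0,0,0],[0,-18,-6],1],
    [[0,0,0],[0,-18,-22],1],
    [[0,0,0],[0,-17,-28],1],
    [[0,0,0],[0,-13,-33],1],
    [[0,0,0],[0,-9,-37],1],
    [[0,0,0],[0,-5,-41],1],
    [[0,0,0],[0,-2.5,-44],1],
    [[0,0,0],[0,-1,-44],1],
    [[0,0,0],[0,-1,-44],1]
  ]
}}

```text
time_s: 5.38
ee_pos: [564.1, 130.4, 249.4]
ee_rot: [-90.1, -0.0, -91.7]
force: [-0.0, 0.6, 0.7]
gripper_width: 0.5
```

Request:
{"name": "carry_out", "arguments": {
  "increments": [
    [[0,0,0],[0,0.4,0],1],
    [[0,0,0],[0,0.4,0],1],
    [[0,0,0],[0,0.4,0],1]
  ]
}}

```text
time_s: 5.63
ee_pos: [564.5, 130.4, 249.5]
ee_rot: [-90.0, -0.0, -91.7]
force: [0.4, -0.5, 0.2]
gripper_width: -0.0
```

Request:
{"name": "carry_out", "arguments": {
  "increments": [
    [[0,0,0],[0,0.4,0],1],
    [[0,0,0],[0,0.4,0],1],
    [[0,0,0],[0,0.4,0],1]
  ]
}}

```text
time_s: 5.88
ee_pos: [564.3, 130.4, 249.1]
ee_rot: [-90.0, -0.0, -91.7]
force: [0.6, -0.9, 0.2]
gripper_width: 0.3
```

Request:
{"name": "carry_out", "arguments": {
  "increments": [
    [[0,0,0],[0,0.3,0],1],
    [[0,0,0],[0,0.3,0],1],
    [[0,0,0],[0,0.3,0],1]
  ]
}}

```text
time_s: 6.13
ee_pos: [564.3, 130.4, 249.1]
ee_rot: [-90.0, -0.0, -91.7]
force: [-1.5, -1.1, 2.2]
gripper_width: 0.7
```

Request:
{"name": "carry_out", "arguments": {
  "increments": [
    [[0,0,0],[0,0.2,0],1],
    [[0,0,0],[0,0.2,0],1]
  ]
}}

```text
time_s: 6.3
ee_pos: [564.2, 130.4, 249.1]
ee_rot: [-90.0, -0.0, -91.7]
force: [-2.3, -0.5, 4.8]
gripper_width: 0.2
```

```bash
python3 - <<'E'
from h import *
where()
g=env.grab_frame("scene");P=cloud(g)
d=P[...,:2]-O;q=np.dstack([d@ex,d@ey,P[...,2]])
for k in range(4):
        m=(abs(q[...,1])<28)&(q[...,0]>-88+44*k)&(q[...,0]<-48+44*k)&(q[...,2]>50)&(q[...,2]<100)
        print(k+1,m.sum(),np.percentile(q[m][:,2],[5,50,95]).round(1) if m.sum() else '')
# caddy rim fit along near side: check motion
m=(q[...,2]>15)&(q[...,2]<50)&(abs(q[...,0])<95)&(abs(q[...,1]-35)<8)
Q=q[m];print("side y fit",np.polyfit(Q[:,0],Q[:,1],1).round(3))
m=(q[...,2]>15)&(q[...,2]<50)&(abs(q[...,0]-91)<8)&(abs(q[...,1])<30)
print("end x",np.median(q[m][:,0]) if m.sum() else None)
cv2.imwrite("pics/s3.png",cv2.resize(g["frame"][90:260,170:400],None,fx=3,fy=3))
where()
E
```

```text
t 6.3 caddy x,y,tipz -28.7 -0.0 58.1 rot [-89.98  -0.   -91.67] F [-2.26 -0.46  4.79] w 0.2
1 183 [56.4 58.3 60. ]
2 345 [56.4 59.  93.3]
3 78 [59.6 87.9 91.7]
4 224 [59.8 73.8 84.9]
side y fit [-1.000e-03  3.447e+01]
end x 93.7742017002363
t 6.35 caddy x,y,tipz -28.7 -0.0 58.1 rot [-89.98  -0.   -91.67] F [-1.04 -1.08  5.21] w 0.7
```

View pics/s3.png

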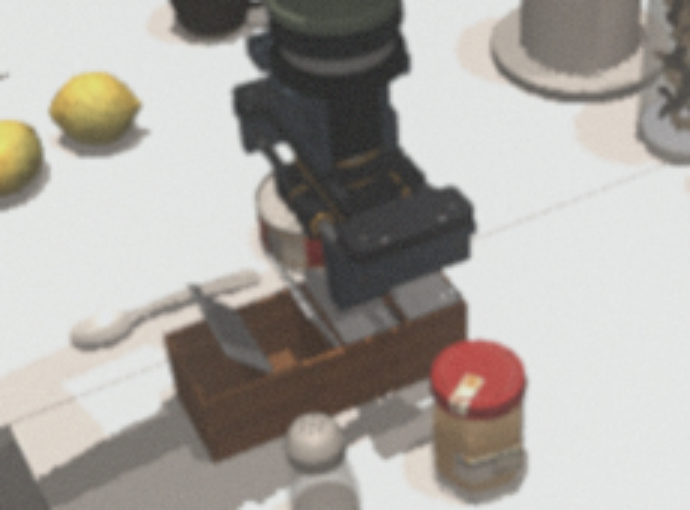

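Request:
{"name": "carry_out", "arguments": {
  "increments": [
    [[0,0,0],[0,-12,0],1],
    [[0,0,0],[0,-24,-3],1],
    [[0,0,0],[0,-24,-18],1],
    [[0,0,0],[0,-22,-25],1],
    [[0,0,0],[0,-18,-31],1],
    [[0,0,0],[0,-13,-35],1],
    [[0,0,0],[0,-9,-39],1],
    [[0,0,0],[0,-5,-42],1],
    [[0,0,0],[0,-2,-44],1],
    [[0,0,0],[0,-1.2,-44],1]
  ]
}}

```text
time_s: 7.18
ee_pos: [519.7, 131.6, 249.1]
ee_rot: [-90.1, -0.0, -91.7]
force: [-2.3, 0.0, 4.2]
gripper_width: 0.3
```

Request:
{"name": "carry_out", "arguments": {
  "increments": [
    [[0,0,0],[0,0.4,0],1],
    [[0,0,0],[0,0.4,0],1],
    [[0,0,0],[0,0.4,0],1]
  ]
}}

```text
time_s: 7.43
ee_pos: [520.6, 131.7, 249.4]
ee_rot: [-90.0, 0.0, -91.7]
force: [0.3, 0.1, 0.9]
gripper_width: 0.3
```

Request:
{"name": "carry_out", "arguments": {
  "increments": [
    [[0,0,0],[0,0.3,0],1],
    [[0,0,0],[0,0.3,0],1],
    [[0,0,0],[0,0.3,0],1]
  ]
}}

```text
time_s: 7.68
ee_pos: [520.4, 131.6, 249.2]
ee_rot: [-90.0, -0.0, -91.7]
force: [1.0, -0.4, 0.5]
gripper_width: 0.5
```

Request:
{"name": "carry_out", "arguments": {
  "increments": [
    [[0,0,0],[0,-10,0],1],
    [[0,0,0],[0,-18,-6],1],
    [[0,0,0],[0,-18,-22],1],
    [[0,0,0],[0,-17,-28],1],
    [[0,0,0],[0,-13,-33],1],
    [[0,0,0],[0,-9,-37],1],
    [[0,0,0],[0,-5,-41],1],
    [[0,0,0],[0,-2.5,-44],1],
    [[0,0,0],[0,-1,-44],1],
    [[0,0,0],[0,-0.6,-44],1]
  ]
}}

```text
time_s: 8.52
ee_pos: [476.1, 132.9, 249.2]
ee_rot: [-90.1, -0.0, -91.7]
force: [-1.0, -1.8, 1.1]
gripper_width: 0.2
```

Request:
{"name": "carry_out", "arguments": {
  "increments": [
    [[0,0,0],[0,0.4,0],1],
    [[0,0,0],[0,0.4,0],1],
    [[0,0,0],[0,0.4,0],1]
  ]
}}

```text
time_s: 8.77
ee_pos: [476.6, 133.0, 249.4]
ee_rot: [-90.0, 0.0, -91.7]
force: [-0.3, 0.4, -0.1]
gripper_width: 0.1
```

Request:
{"name": "carry_out", "arguments": {
  "increments": [
    [[0,0,0],[0,0.4,0],1],
    [[0,0,0],[0,0.4,0],1],
    [[0,0,0],[0,0.4,0],1]
  ]
}}

```text
time_s: 9.02
ee_pos: [476.5, 133.0, 249.1]
ee_rot: [-89.9, 0.0, -91.7]
force: [0.1, -0.1, 1.4]
gripper_width: 0.4
```

Lid 4 is down, with contact at the same height as the others. I'll lift straight up and away toward +x, then check.

Request:
{"name": "carry_out", "arguments": {
  "increments": [
    [[0,0,0],[0,-15,0],1],
    [[0,0,0],[0,-50,0],1],
    [[0,0,0],[0,-90,0],1],
    [[0,0,0],[0,-120,0],1],
    [[0,0,0],[40,-130,0],1],
    [[0,0,0],[80,-130,0],1],
    [[0,0,0],[120,-130,0],1],
    [[0,0,0],[160,-130,0],1],
    [[0,0,0],[200,-130,0],1],
    [[0,0,0],[240,-130,0],1]
  ]
}}

```text
time_s: 9.85
ee_pos: [468.7, -108.7, 379.1]
ee_rot: [-90.0, -0.0, -91.7]
force: [0.4, 0.5, -0.0]
gripper_width: 0.6
```

Request:
{"name": "carry_out", "arguments": {
  "increments": [
    [[0,0,0],[40,0,0],1],
    [[0,0,0],[80,0,0],1],
    [[0,0,0],[80,0,0],1],
    [[0,0,0],[80,0,0],1],
    [[0,0,0],[80,0,0],1]
  ]
}}

```text
time_s: 10.27
ee_pos: [466.8, -186.7, 378.7]
ee_rot: [-90.0, 0.0, -91.7]
force: [-0.5, 0.3, -1.0]
gripper_width: 0.6
```

```bash
python3 - <<'E'
from h import *
where()
for n in ("scene","top"):
    g=env.grab_frame(n);P=cloud(g);P0=np.load(n+"0.npy")
    d=P[...,:2]-O;q=np.dstack([d@ex,d@ey,P[...,2]])
    for k in range(4):
        m=(abs(q[...,1])<25)&(q[...,0]>-85+44*k)&(q[...,0]<-52+44*k)&(q[...,2]>50)&(q[...,2]<100)
        if m.sum()>5:print(n,k+1,m.sum(),"slope",np.polyfit(q[m][:,0],q[m][:,2],1)[0].round(3),"z",np.percentile(q[m][:,2],[2,50,98]).round(1))
    A=q[(abs(q[...,1])<45)&(abs(q[...,0])<110)&(q[...,2]>45)&(q[...,2]<62)]
    print("rect",cv2.minAreaRect(A[:,:2].astype(np.float32)))
    cv2.imwrite(f"pics/{n}4.png",cv2.resize(g["frame"][90:260,170:400],None,fx=3,fy=3))
    if n=="top":
        for o,(u,v) in dict(honey=(335,188),salt=(330,240),fish=(213,185),spoon=(222,265)).items(): print(o,P0[v,u].round(1),P[v,u].round(1))
E
```

```text
t 10.27 caddy x,y,tipz 59.4 319.8 187.7 rot [-9.004e+01  5.000e-02 -9.172e+01] F [-0.51  0.32 -0.96] w 0.6
scene 3 179 slope -0.008 z [56.5 58.2 60.8]
scene 4 329 slope -0.001 z [56.  58.2 60.2]
rect ((38.392822265625, -2.736724853515625), (112.07391357421875, 79.462646484375), 0.5723567008972168)
top 1 399 slope 0.005 z [54.9 58.5 62.7]
top 2 404 slope 0.001 z [55.1 58.5 62.6]
top 3 412 slope -0.0 z [55.  58.3 61.8]
top 4 412 slope 0.001 z [55.1 58.5 61.9]
rect ((0.07390594482421875, -2.7045516967773438), (75.97679138183594, 182.41111755371094), 89.89453125)
honey [580.8   9.6  86.8] [581.1   9.6  84.4]
salt [479.6  19.6  89.8] [479.6  19.6  92. ]
fish [594.7 259.6  35.8] [594.2 258.9  39.1]
spoon [430.9 244.8   0.5] [ 4.309e+02  2.450e+02 -3.000e-01]
```

View pics/scene4.png

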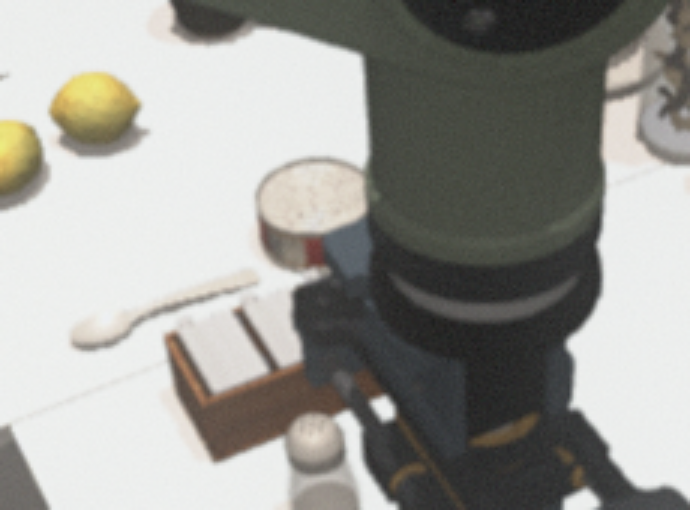

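View pics/top4.png

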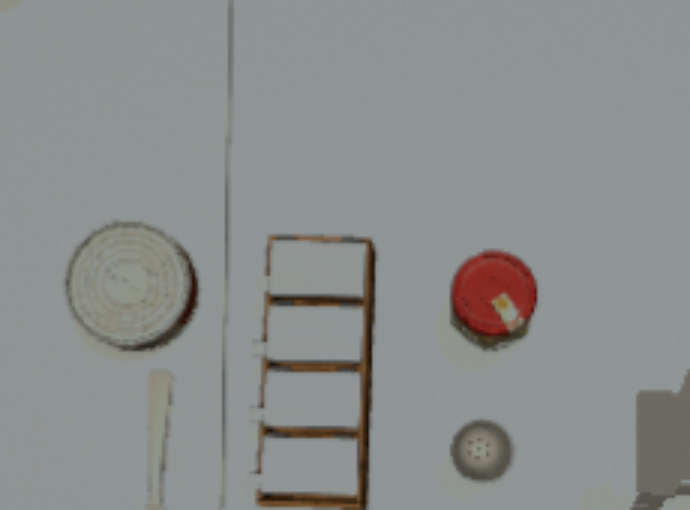

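All four lids lie flat at 58 mm, the caddy hasn't moved, and the hand is clear at lower right of the top view.

```bash
python3 -c "
from h import *
print(env.job_done())"
```

```text
the job is handed in; nothing more can be done
None
```

The four lids were folded shut in order, 1 to 4, and the job is handed in at about 10.4 s of the 34 s allowed. I stroked with closed fingertips from the hinge-outermost end (the far end, away from the robot), dipping onto each lid's back and lifting between lids.

- **Lids:** In the last top view all four read flat, with slopes within 0.005 and tops at about 58.4 mm against the 58 mm expected. The scene camera agreed for lids 3 and 4; the arm hid lids 1 and 2 from it, so those rest on the top view alone.
- **Force:** The highest reading was about 5 N, while feeling lid 2 down. Readings are taken only at the end of each move, so a brief higher peak could have gone unseen.
- **Caddy:** Its fitted outline is within about 0.1 mm along its length and 0.2° of the first fit. Across, the outline includes the lid tabs, which puts its centre 2.7 mm off, as it was in the same fit before the stroke. The scene camera's rectangle fit was spoiled by the arm hiding part of the caddy, so I did not use it.
- **Things round it:** Salt, honey, fish tin and spoon appear where they were. I checked this at one point on each, not a full outline, and the heights vary by 1 to 3 mm from depth noise.
- **Hand:** It finished about 320 mm to the caddy's +y side with the fingertips about 188 mm up, touching nothing.

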